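# Reload a label rewinder and work the tight empty core off its hub

## Robot

A 7-joint arm with a two-finger parallel gripper is mounted at the origin on a cart in front of the work surface, level with it; the furniture and walls round the work are solid. World frame = base frame: x ahead of the robot, y to its left, z up, the work surface at z = 0. Lengths are in m, angles in rad, forces in N, time in s.
With the tool pointing down it reaches from about 0.4 to 0.875 m from the base axis. Payload 4.4 kg.
Tool frame: the origin (TCP) lies at the very end of the fingers, on their centre line; the grasp point (between the pads) lies 19 mm behind it; z points along the fingers, y is the line along which they close (so a half turn about z gives the same grasp; the last joint's range is limited). The gripper opens to 85 mm and grips with 20 to 120 N. Pads are 22 mm wide; open, the fingers measure 114 mm over their backs; the gripper's body (76 mm by 85 mm) begins 54 mm behind the grasp point. The pads swing forward as they close: fully open they stand 13 mm farther back than shut.
Start: joints at [1.057, 0.628, 0.038, 1.517, -0.027, 0.996, -0.02], TCP at [0.281, -0.586, 0.231] pointing down, gripper open.
Joint ranges: [-3.06, 3.06], [-0.37, 2.12], [-1.25, 1.32], [0.18, 2.47], [-1.1, 4.24], [0.23, 1.98], [-2.94, 2.94]. Speed limits (rad/s): [2.57, 2.57, 3.14, 3.14, 3.14, 3.14, 3.14].

## Interface

Orientations are given as a rotation vector (axis times angle).
In Python, from bench import robot, get_image gives the robot as it stands. The module is installed in compiled form; this text tells all that it offers.
- The arm moves only by the tool move_arm, never from a script. Its argument "deltas" is a list that holds one entry, the list of rows, each a list of 5 numbers: the opening, from 0 (shut) to 1 (fully open), then the shift along the tool's x, y, z in a scale on which 1.0 is 1000 mm, then the turn about the tool's z in normalised numbers (1 is 360 degrees). In form: [[[jaw, tx, ty, tz, spin], ...]]. A call has 1 to 10 rows; each row is the pose to reach, as a shift and turn from the pose commanded when the call began, along the tool's axes at that moment; what a row does not reach only later rows make up. A row lasts 1/8 s, in which the tool goes at most 62.5 mm and 10.7 degrees, less where a joint would pass 70% of its speed; a pose out of reach is approached as far as the arm can. Shift and turn numbers lie between -1 and 1, and a call with a number outside is refused. A call with a gripper value outside its range is refused whole. The fingers move at their own pace and stop on an object; the grip force is fixed at half the most. Time passes only in rows, so rows that repeat a pose let the fingers close. It gives the time, the measured TCP pose, the force, the opening and the grip force at its end, in the units of the state.
- robot.observe(): the state, without advancing time (a new reading comes with each control period).
- get_image(name): name is "scene" or "top" or "wrist"; returns a dict with "pixels" (384x512x3 uint8, red, green, blue), "range_z" (384x512 float32, m along the optical axis (not along the pixel's ray), 0 where there is no reading), "K" (3x3 intrinsics, pixels), "D" ([k1, k2, p1, p2, k3] as OpenCV has them; the pictures are not rectified), "world_from_camera" (4x4, takes a point from camera to world coordinates); the wrist camera has in their place "hand_eye" (4x4, takes a point from camera to tool coordinates, whose origin is the TCP and whose axes are the flange's). Camera axes: x right, y up, looking along -z (the intrinsics and any distortion apply to the point x, -y, -z); pixel columns grow to the right and rows downward; lengths in m; the calibration is good to about 2 mm. A picture is of the moment at which its call begins: read the wrist's pose just before it.
- robot.finish_job(): hands the job in; it is judged then, once.
The state is a dict: "t": time; "q": joint angles; "joint_velocities": joint speeds; "effort": joint torques, N m; "tcp_pos": TCP position; "tool_rot": TCP orientation; "force": force on the tool from outside, world axes, zero at the start; "torque": the same for the moment, N m; "gripper_width": opening from 0.0 (shut) to 1.0 (fully open); "gripper_force": force on a finger pad.
Only numpy, scipy, OpenCV 4.12 (cv2) and the standard library are available. Lean on these libraries where they do the work, as an engineer would, in place of code of your own. Each camera call takes 0.05 s, during which the arm holds its last target. There are 200 camera calls.

## Task

Reload the small label rewinder: first put the fresh roll of labels over the bare steel supply spindle, right down on its disc, and let go of it. Then take the empty core off the sprung take-up hub: it sits tight and the stand only rests on the bench, so rock the core both ways along the length of the stand until it works free, without pulling the stand up off the bench. Finish while still holding the core upright just clear above its hub, and leave the vials standing where they are.

Things in the scene. Friction and masses are not known exactly. Their poses are not given: they have to be found in the camera images.
- rewinder: label rewinder: low grey box 160x300x34 mm, about 2 kg, loose on the bench, turned up to 0.3 rad. Origin: centre of underside; x across (knob and switch on the -x side), y along its length. Two 86 mm discs, tops 38 mm above the bench: supply (bare spindle) at y=-70 mm, take-up (hub, core) at y=+70 mm. Two guide rollers at x=+62, y=+-22 mm, 92 mm high. Over 18 N straight up on the core lifts it
- supply_tip (a point): tip of the bare supply spindle, on its axis: steel, 21 mm in diameter, coned over its top 14 mm, tip 100 mm above the bench, 62 mm above its disc
- hub_top (a point): top of the take-up hub, on its axis, 70 mm above the bench: a black plug 29 mm in diameter that stands 32 mm above its disc, inside the core
- spring_mid (a point): point on the hub's axis 54 mm above the bench, midway between the crests of its two leaf springs, at the stand's +y and -y. Each crest presses on the core's bore 19 mm from the axis and holds it by 12 to 17 N of friction. Leaning the core along y (8 degrees at most) slides one side up while the other stays; a side is free once the core's lower edge is above its crest
- label_roll: fresh roll of labels standing on end on the bench, to the right of the stand: paper on a brown card core, 62 mm in diameter, 50 mm high, bore 26 mm, about 0.2 kg. Origin: centre of its underside; z is its axis
- core: empty white plastic tube standing on the take-up disc, over the hub: 48 mm outside, 38 mm bore, 70 mm high, so its top is 108 mm above the bench; about 70 g. Origin: centre of its underside; z is its axis; x and y are those of the stand. Four ribs in the bore straddle the springs, so it cannot be turned on the hub
- vial_a: capped glass vial standing at the left of the stand, 22 mm in diameter, 59 mm high, origin at the centre of its underside; a bystander
- vial_b: capped glass vial, 22 mm in diameter, 59 mm high, origin at the centre of its underside; a bystander
- vial_c: capped glass vial, 30 mm in diameter, 76 mm high, origin at the centre of its underside; a bystander

How it is judged:
On the way, in this order (a step that is already met when the one before it is completed fails the run):
1. the roll is on the supply spindle, down on its disc, upright, and let go (z of label_roll in the frame of rewinder below 0.042 m and horizontal distance between label_roll and supply_tip below 0.006 m and angle between label_roll's own z axis and vertical below 0.05 rad and contact force between the fingers and label_roll below 0.1 N), for 0.2 s.
2. the core, still on its hub, leans at least 2 degrees towards the supply spindle (angle between core's own y axis and vertical below 1.536 rad and z of core in the frame of rewinder below 0.065 m), for 0.02 s.
3. the core, still on its hub, leans at least 2 degrees the other way (angle between core's own y axis and vertical above 1.606 rad and z of core in the frame of rewinder below 0.065 m), for 0.02 s.
At the end, for the whole second after the job is handed in: The core is gripped in the fingers, still, upright within 10 degrees, its underside 2 to 50 mm above the top of the hub and within 25 mm of being centred over it, touching nothing of the stand; the label roll sits on the supply spindle within 4 mm of its disc; the stand rests flat on the bench (z of core in the frame of rewinder between 0.072 and 0.12 m and horizontal distance between core and hub_top below 0.025 m and angle between core's own z axis and vertical below 0.17 rad and contact force between the fingers and core above 2 N and contact force between core and rewinder below 0.1 N and linear speed of core below 0.02 m/s and z of label_roll in the frame of rewinder below 0.042 m and horizontal distance between label_roll and supply_tip below 0.006 m and height (world z) of rewinder below 0.003 m and angle between rewinder's own z axis and vertical below 0.02 rad); the arm keeps its last pose, push and grip.
It fails at once if the stand is pulled up or tipped off the bench (an end more than about 10 mm up) (height (world z) of rewinder above 0.008 m or angle between rewinder's own z axis and vertical above 0.04 rad).
It fails at once if a vial is knocked over or pushed more than 20 mm (distance of any of vial_a, vial_b, vial_c from where it was at the start of the episode above 0.02 m).
It also fails if it takes over 58 s, if anything falls off the work surface, if the arm or the gripper's body presses on something with over 40 N, if the wrist force passes 120 N, or if a joint passes its speed limit or range.

## Working session

There is one attempt and no reset: what is moved stays moved. The work goes in short steps, Python scripts to look and compute and a tool call to move; the robot and the scene stay as the last step left them, time stands still between calls to the robot, and variables do not carry over. Pictures are saved under pics/ and viewed, at most 10 in all, crops included, and the job is handed in when it is done.

Besides the shell and the picture viewer there is one more tool, called after "Request:" by a JSON object that holds its "name" and its "arguments". move_arm: Moves the arm, as the interface text tells. Its arguments: {"type":"object","properties":{"deltas":{"type":"array","items":{"type":"array","items":{"type":"array","items":{"type":"number"}}}}},"required":["deltas"]}

```bash
mkdir -p pics; cat > h.py <<'E'
import numpy as np, cv2
from bench import robot, get_image
from scipy.spatial.transform import Rotation as R
def save(n,f):
    s=robot.observe(); d=get_image(n); cv2.imwrite('pics/'+f+'.png',d['pixels'][:,:,::-1]); 
    if n=='wrist':
        T=np.eye(4);T[:3,:3]=R.from_rotvec(s['tool_rot']).as_matrix();T[:3,3]=s['tcp_pos']
        d['world_from_camera']=T@d['hand_eye']
    np.savez('pics/'+f+'.npz',**{k:np.array(v) for k,v in d.items()}); return d
def ray(d,uv):
    p=cv2.undistortPoints(np.array(uv,float).reshape(-1,1,2),d['K'],d['D']).reshape(-1,2)
    r=np.c_[p[:,0],-p[:,1],-np.ones(len(p))]; T=d['world_from_camera']
    return T[:3,3], r@T[:3,:3].T
def onplane(d,uv,z):
    o,r=ray(d,uv); return o+r*((z-o[2])/r[:,2])[:,None]
def cloud(d):
    h,w=d['range_z'].shape; v,u=np.mgrid[:h,:w]
    o,r=ray(d,np.c_[u.ravel(),v.ravel()]); P=o+r*d['range_z'].reshape(-1,1)
    P[d['range_z'].ravel()==0]=np.nan
    return P.reshape(h,w,3)
E
python3 - <<'E'
from h import *
print(robot.observe())
for n in ['scene','top','wrist']:
    d=save(n,n+'0'); print(n,d['world_from_camera'].round(3).tolist(),d['K'].tolist())
a=[cv2.imread(f'pics/{n}0.png') for n in ['scene','top']]
cv2.imwrite('pics/both.png',cv2.resize(np.vstack(a),(512,768))[:,:])
E
```

```text
{'t': 0.0, 'q': array([ 1.05717367,  0.62930888,  0.0384724 ,  1.51839036, -0.02692628,
        0.99629035, -0.01999312]), 'joint_velocities': array([-8.06087771e-04,  2.61378526e-04,  1.41135837e-04,  2.08970899e-07,
        3.78794556e-04, -8.35273690e-04,  6.95189268e-04]), 'effort': array([-8.04729552e-05, -5.63405836e+01,  1.22631390e+00, -1.93440539e+01,
        1.10507780e-02,  1.05073774e-02, -2.42772347e-05]), 'tcp_pos': array([ 0.28116984, -0.58534141,  0.23040665]), 'tool_rot': array([-3.06139792e+00, -6.97207197e-01,  8.11767610e-04]), 'force': array([-0.31596403,  0.65633746,  0.99036205]), 'torque': array([-0.02627891,  0.03653837,  0.02824855]), 'gripper_force': 0.0, 'gripper_width': 0.9989622747287135}
scene [[-0.898, 0.277, -0.342, 0.086], [-0.44, -0.586, 0.681, 0.867], [-0.012, 0.762, 0.648, 0.908], [0.0, 0.0, 0.0, 1.0]] [[494.4419530757799, 0.0, 248.5049794503812], [0.0, 494.4419530757799, 184.7303658484127], [0.0, 0.0, 1.0]]
top [[0.006, 0.992, -0.127, 0.372], [-1.0, 0.004, -0.013, 0.007], [-0.012, 0.127, 0.992, 1.094], [0.0, 0.0, 0.0, 1.0]] [[419.0739485314223, 0.0, 248.71516030996008], [0.0, 419.0739485314223, 193.88626379447106], [0.0, 0.0, 1.0]]
wrist [[0.433, 0.856, 0.282, 0.353], [-0.901, 0.412, 0.134, -0.551], [-0.001, -0.312, 0.95, 0.373], [0.0, 0.0, 0.0, 1.0]] [[321.6350607052117, 0.0, 252.31334117932767], [0.0, 321.6350607052117, 189.30052726255673], [0.0, 0.0, 1.0]]
```

View pics/top0.png

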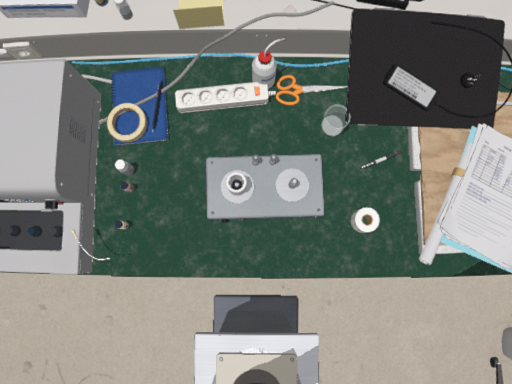

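View pics/scene0.png

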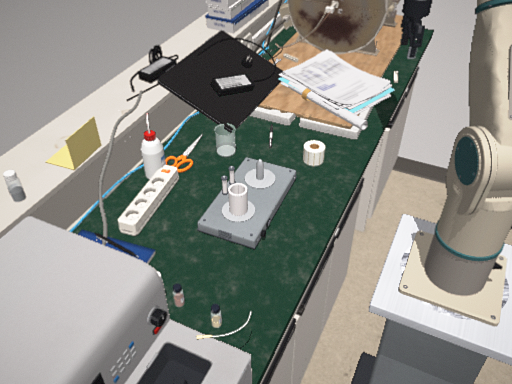

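The top view shows the stand at cols 207–323, rows 155–218, with the core at (237,184), the spindle tip at (294,183), the roll at (366,220), and the vials at (124,167), (127,186) and (122,225). The scene view has the core at (238,198), the spindle at (260,168) and the roll at (314,152). The stand is nearly aligned with the world y axis.

```bash
python3 - <<'E'
from h import *
for n,boxes in {'top':dict(roll=(345,200,390,242),core=(215,165,255,207),spin=(283,168,305,198),stand=(195,145,335,230),va=(112,157,135,176),vb=(118,178,138,196),vc=(112,215,135,233)),
 'scene':dict(roll=(298,132,330,170),core=(224,178,252,222),spin=(250,150,268,185),stand=(190,150,305,250))}.items():
    d=dict(np.load(f'pics/{n}0.npz')); P=cloud(d)
    for k,(a,b,c,e) in boxes.items():
        Q=P[b:e,a:c].reshape(-1,3); z=Q[:,2]
        lo,hi={'roll':(.043,.06),'core':(.1,.116),'spin':(.06,.115),'stand':(.028,.0365)}.get(k,(.03,.09))
        S=Q[(z>lo)&(z<hi)]
        if len(S)<3: print(n,k,len(S),np.nanmax(z)); continue
        r=cv2.minEnclosingCircle(S[:,:2].astype(np.float32))
        print(n,k,len(S),'mean',S.mean(0).round(4),'zmax',np.nanmax(z).round(4),'zmed',np.median(S[:,2]).round(4),'circ',np.round(r[0],4),round(r[1],4))
        if k=='stand': print(cv2.minAreaRect((S[:,:2]*1000).astype(np.float32)))
    print('bench z',np.nanmedian(P[240:270,300:340,2]) if n=='top' else '')
E
```

```text
top roll 409 mean [ 0.4426 -0.2748  0.0502] zmax 0.0562 zmed 0.0504 circ [ 0.4425 -0.2766] 0.0321
top core 138 mean [0.5278 0.0509 0.1077] zmax 0.1131 zmed 0.1081 circ [0.528  0.0508] 0.024
top spin 71 mean [ 0.5305 -0.0875  0.0888] zmax 0.1027 zmed 0.0917 circ [ 0.5327 -0.0888] 0.0104
top stand 4612 mean [ 0.5266 -0.0193  0.034 ] zmax 0.1131 zmed 0.0342 circ [ 0.5298 -0.0184] 0.1669
((526.2105102539062, -19.525436401367188), (168.394775390625, 300.90960693359375), 1.8267656564712524)
top va 168 mean [0.5735 0.3403 0.0639] zmax 0.0802 zmed 0.0707 circ [0.5752 0.3437] 0.0155
top vb 66 mean [0.5256 0.3346 0.053 ] zmax 0.0627 zmed 0.0568 circ [0.5273 0.3363] 0.0108
top vc 81 mean [0.427  0.3462 0.0518] zmax 0.0625 zmed 0.0562 circ [0.4277 0.3486] 0.0111
bench z 0.0007072186373928702
scene roll 217 mean [ 0.4412 -0.272   0.0489] zmax 0.0561 zmed 0.0493 circ [ 0.4429 -0.2726] 0.0338
scene core 146 mean [0.5262 0.053  0.1056] zmax 0.1113 zmed 0.1057 circ [0.525  0.0513] 0.0263
scene spin 102 mean [ 0.5291 -0.0831  0.0805] zmax 0.1017 zmed 0.0806 circ [ 0.531  -0.0854] 0.0113
scene stand 3057 mean [0.5173 0.0029 0.0334] zmax 0.1113 zmed 0.0336 circ [ 0.5317 -0.0671] 0.2117
((553.36181640625, -60.90196228027344), (219.92637634277344, 399.60540771484375), 6.207766532897949)
bench z
```

```bash
cat >> h.py <<'E'
def go(p,yaw_deg=None):
    """tool-frame shift (mm) and spin (deg) to reach TCP p with tool x at world yaw"""
    s=robot.observe(); M=R.from_rotvec(s['tool_rot']).as_matrix()
    y=np.degrees(np.arctan2(M[1,0],M[0,0]))
    print('t %.2f tcp %s yaw %.1f tilt %.2f force %s w %.3f gf %.1f'%(s['t'],s['tcp_pos'].round(4),y,np.degrees(np.arccos(-M[2,2])),s['force'].round(1),s['gripper_width'],s['gripper_force']))
    if p is not None: print('shift',(M.T@(np.array(p)-s['tcp_pos'])*1000).round(1),'spin',None if yaw_deg is None else round(-(yaw_deg-y),1))
E
python3 -c "
from h import *
go([.4425,-.276,.16],91.5)"
```

```text
t 0.15 tcp [ 0.2813 -0.5855  0.2306] yaw 25.7 tilt 0.08 force [ 0.1  0.1 -0.4] w 1.003 gf 0.0
shift [ 279.3 -209.    70.9] spin -65.8
```

The rows are not in the units I measure in: shifts go in shares of 1000 mm and turns go in shares of 360 degrees. I convert before sending: 279 mm is 0.279, -209 mm is -0.209, -66 degrees is -0.1833.

Request:
{"name": "move_arm", "arguments": {"deltas": [[[1,0.047,-0.035,0.012,-0.0278],[1,0.093,-0.07,0.024,-0.0556],[1,0.14,-0.105,0.035,-0.0833],[1,0.186,-0.139,0.047,-0.1111],[1,0.233,-0.174,0.06,-0.1389],[1,0.279,-0.209,0.071,-0.1667],[1,0.279,-0.209,0.071,-0.1833],[1,0.279,-0.209,0.071,-0.1833],[1,0.279,-0.209,0.071,-0.1833]]]}}

```text
t: 1.27
tcp_pos: [0.4419, -0.2778, 0.1603]
tool_rot: [2.193, 2.249, -0.001]
force: [-0.7, -0.7, 0.8]
gripper_width: 0.997
gripper_force: 0.0
```

```bash
python3 - <<'E'
from h import *
go([.4425,-.276,.16],91.5)
d=save('wrist','w1'); P=cloud(d)
z=P[:,:,2]; m=(np.abs(z-.05)<.008)&(np.hypot(P[:,:,0]-.4425,P[:,:,1]+.276)<.045)
S=P[m]; print(len(S),np.median(S[:,2]),S.mean(0),cv2.minEnclosingCircle(S[:,:2].astype(np.float32)))
E
```

```text
t 1.27 tcp [ 0.4419 -0.2778  0.1603] yaw 91.4 tilt 0.03 force [-0.7 -0.7  0.8] w 0.997 gf 0.0
shift [1.8 0.6 0.3] spin -0.1
3615 0.04969095823813224 [ 0.44181041 -0.27547444  0.04952191] ((0.44181016087532043, -0.27745699882507324), 0.03167365491390228)
```

View pics/w1.png

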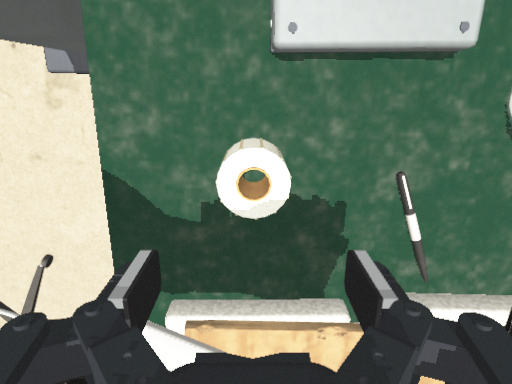

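The wrist view shows the roll at (254,184) with its bore at about (254,184), and the open fingers straddling its line. Next I'll fit the card ring.

```bash
python3 - <<'E'
from h import *
d=dict(np.load('pics/w1.npz')); h=cv2.cvtColor(d['pixels'],cv2.COLOR_RGB2HSV)
m=((h[:,:,1]>80)&(h[:,:,0]<30)).astype(np.uint8); m[:150]=0;m[215:]=0;m[:,:220]=0;m[:,290:]=0
c=max(cv2.findContours(m,0,2)[0],key=cv2.contourArea); e=cv2.fitEllipse(c); print(e, onplane(d,[e[0]],.05))
q=onplane(d,c.reshape(-1,2),.05)[:,:2].astype(np.float32); print(cv2.minEnclosingCircle(q))
w=((h[:,:,1]<40)&(h[:,:,2]>150)).astype(np.uint8); w[:120]=0;w[230:]=0;w[:,:205]=0;w[:,300:]=0
c=max(cv2.findContours(w,0,2)[0],key=cv2.contourArea).reshape(-1,2); c=c[c[:,1]>178]
q=onplane(d,c,.05)[:,:2]; A=np.c_[2*q,np.ones(len(q))]; s=np.linalg.lstsq(A,(q**2).sum(1),rcond=None)[0]; print('outer',s[:2],np.sqrt(s[2]+s[0]**2+s[1]**2))
go([s[0],s[1],.011],91.5)
E
```

```text
((253.1474151611328, 183.59303283691406), (32.400421142578125, 33.810768127441406), 90.79019927978516) [[ 0.44158027 -0.27636405  0.05      ]]
((0.4417266249656677, -0.2765454649925232), 0.01444951817393303)
outer [ 0.44157321 -0.27599903] 0.030663981525519992
t 1.32 tcp [ 0.4419 -0.2778  0.1603] yaw 91.5 tilt 0.03 force [-0.7  0.1  0.1] w 1.004 gf 0.0
shift [  1.9  -0.3 149.3] spin -0.0
```

To row units: 151 mm is 0.151, 1.5 mm is 0.0015.

Request:
{"name": "move_arm", "arguments": {"deltas": [[[1,0.0015,0,0.05,0],[1,0.0015,0,0.1,0],[1,0.0015,0,0.14,0],[1,0.0015,0,0.151,0],[1,0.0015,0,0.151,0],[0,0.0015,0,0.151,0],[0,0.0015,0,0.151,0],[0,0.0015,0,0.151,0],[0,0.0015,0,0.151,0],[0,0.0015,0,0.151,0]]]}}

```text
t: 2.58
tcp_pos: [0.4434, -0.276, 0.0114]
tool_rot: [2.188, 2.25, 0.001]
force: [-1.0, -0.5, 7.1]
gripper_width: 0.721
gripper_force: 64.0
```

To row units: -160 mm is -0.16, -120 mm is -0.12.

Request:
{"name": "move_arm", "arguments": {"deltas": [[[0,0,0,0,0],[0,0,0,0,0],[0,0,0,-0.04,0],[0,0,0,-0.08,0],[0,0,0,-0.12,0],[0,0,0,-0.16,0],[0,0,0,-0.16,0]]]}}

```text
t: 3.45
tcp_pos: [0.4445, -0.2765, 0.1733]
tool_rot: [2.184, 2.247, 0.003]
force: [0.1, -0.0, -2.1]
gripper_width: 0.72
gripper_force: 66.2
```

```bash
python3 - <<'E'
from h import *
go([.5305,-.1,.18],91.5)
E
```

```text
t 3.45 tcp [ 0.4445 -0.2765  0.1733] yaw 91.6 tilt 0.48 force [ 0.1 -0.  -2.1] w 0.720 gf 66.2
shift [174.   91.   -6.9] spin 0.1
```

Request:
{"name": "move_arm", "arguments": {"deltas": [[[0,0.037,0.03,0,0],[0,0.074,0.06,0,0],[0,0.112,0.087,0,0],[0,0.112,0.087,0,0],[0,0.112,0.087,0,0],[0,0.112,0.087,0,0]]]}}

```text
t: 4.2
tcp_pos: [0.525, -0.1622, 0.169]
tool_rot: [-2.191, -2.25, 0.002]
force: [-0.5, 0.2, -1.8]
gripper_width: 0.721
gripper_force: 66.1
```

```bash
python3 - <<'E'
from h import *
go([.5305,-.1,.18],91.5)
d=save('wrist','w2')
E
```

```text
t 4.20 tcp [ 0.525  -0.1622  0.169 ] yaw 91.5 tilt 0.08 force [-0.5  0.2 -1.8] w 0.721 gf 66.1
shift [ 62.    7.1 -11.1] spin 0.0
```

View pics/w2.png

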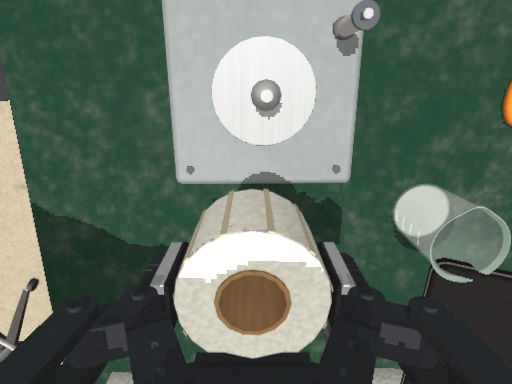

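The spindle tip is at (266,95) on its disc centred near (264,91). The held roll's ring is at (253,302), upright between the pads.

```bash
python3 - <<'E'
from h import *
d=dict(np.load('pics/w2.npz')); h=cv2.cvtColor(d['pixels'],cv2.COLOR_RGB2HSV); P=cloud(d)
m=((h[:,:,1]>80)&(h[:,:,0]<30)).astype(np.uint8); m[:255]=0;m[345:]=0;m[:,:200]=0;m[:,305:]=0
c=max(cv2.findContours(m,0,2)[0],key=cv2.contourArea); e=cv2.fitEllipse(c)
ztop=.169+.0386
print('ring',e,onplane(d,[e[0]],ztop)); q=onplane(d,c.reshape(-1,2),ztop)[:,:2].astype(np.float32); print(cv2.minEnclosingCircle(q))
S=P[270:345,190:315].reshape(-1,3); S=S[S[:,2]>.19]; print('roll top z',np.median(S[:,2]),len(S))
top=P[235:350,180:325].reshape(-1,3); top=top[abs(top[:,2]-np.median(S[:,2]))<.004]; print(top.mean(0)); A=np.c_[top[:,:2]-top[:,:2].mean(0),np.ones(len(top))]; print('tilt',np.linalg.lstsq(A,top[:,2],rcond=None)[0])
g=h[:,:,2]*(h[:,:,1]<40); b=(g>215).astype(np.uint8); b[:25]=0;b[155:]=0;b[:,:200]=0;b[:,325:]=0
c=max(cv2.findContours(b,0,2)[0],key=cv2.contourArea); e=cv2.fitEllipse(cv2.convexHull(c))
print('disc',e,onplane(d,[e[0]],.038)); q=onplane(d,c.reshape(-1,2),.038)[:,:2].astype(np.float32); print(cv2.minEnclosingCircle(q))
print('tip',onplane(d,[[266,95.5]],.1)); T=P[75:115,245:290].reshape(-1,3); T=T[T[:,2]>.09];print(len(T),T.mean(0),T[:,2].max())
E
```

```text
ring ((252.20701599121094, 301.9216003417969), (63.710411071777344, 75.07534790039062), 89.81818389892578) [[ 0.5240651  -0.16216985  0.2076    ]]
((0.5240321159362793, -0.16285909712314606), 0.01501299999654293)
roll top z 0.20705605178099296 8235
[ 0.52392871 -0.15866808  0.20706847]
tilt [-0.00406839 -0.00070424  0.20706847]
disc ((263.48876953125, 90.12723541259766), (103.91106414794922, 109.00762939453125), 6.905511856079102) [[ 0.53095709 -0.08755674  0.038     ]]
((0.531008780002594, -0.08962920308113098), 0.04260815307497978)
tip [[ 0.53066203 -0.08961228  0.1       ]]
523 [ 0.53093287 -0.08939951  0.09560264] 0.10127692717174311
```

To row units: 73 mm is 0.073, 40 mm is 0.04.

Request:
{"name": "move_arm", "arguments": {"deltas": [[[0,0.037,0.004,0,0],[0,0.073,0.009,0,0],[0,0.073,0.009,0.02,0],[0,0.073,0.009,0.04,0],[0,0.073,0.009,0.04,0],[0,0.073,0.009,0.04,0],[0,0.073,0.009,0.04,0]]]}}

```text
t: 5.12
tcp_pos: [0.5336, -0.0879, 0.1302]
tool_rot: [2.189, 2.252, 0.002]
force: [0.0, -0.2, -1.0]
gripper_width: 0.72
gripper_force: 66.1
```

```bash
python3 - <<'E'
from h import *
go([.5319,-.0888,.05],91.5)
d=save('wrist','w3'); h=cv2.cvtColor(d['pixels'],cv2.COLOR_RGB2HSV)
m=((h[:,:,1]>80)&(h[:,:,0]<30)).astype(np.uint8); m[:255]=0;m[345:]=0;m[:,:200]=0;m[:,305:]=0
c=max(cv2.findContours(m,0,2)[0],key=cv2.contourArea); e=cv2.fitEllipse(c)
z=robot.observe()['tcp_pos'][2]+.0386
print(onplane(d,[e[0]],z))
E
```

```text
t 5.12 tcp [ 0.5336 -0.0879  0.1302] yaw 91.6 tilt 0.10 force [ 0.  -0.2 -1. ] w 0.720 gf 66.1
shift [-0.8 -1.9 80.2] spin 0.1
[[ 0.53258408 -0.08795856  0.168693  ]]
```

View pics/w3.png

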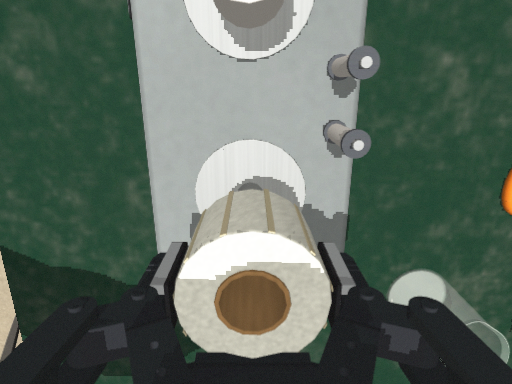

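The roll hangs above the spindle: its disc is partly hidden at (250,187) and the card ring is at (253,302). I'll trim x and y by 1–2 mm and descend with force checks.

To row units: 40 mm is 0.04, 32 mm is 0.032.

Request:
{"name": "move_arm", "arguments": {"deltas": [[[0,-0.001,-0.002,0,0],[0,-0.001,-0.002,0.008,0],[0,-0.001,-0.002,0.016,0],[0,-0.001,-0.002,0.024,0],[0,-0.001,-0.002,0.032,0],[0,-0.001,-0.002,0.04,0],[0,-0.001,-0.002,0.04,0]]]}}

```text
t: 6.05
tcp_pos: [0.5306, -0.0885, 0.0885]
tool_rot: [-2.188, -2.253, 0.001]
force: [-0.9, 0.1, -1.4]
gripper_width: 0.722
gripper_force: 66.1
```

To row units: 39 mm is 0.039, 36 mm is 0.036.

Request:
{"name": "move_arm", "arguments": {"deltas": [[[0,0,0,0.01,0],[0,0,0,0.02,0],[0,0,0,0.03,0],[0,0,0,0.036,0],[0,0,0,0.039,0],[0,0,0,0.039,0],[0,0,0,0.039,0]]]}}

```text
t: 6.92
tcp_pos: [0.5313, -0.0886, 0.0506]
tool_rot: [2.189, 2.253, 0.001]
force: [0.4, -0.4, -1.4]
gripper_width: 0.727
gripper_force: 66.2
```

To row units: 1.5 mm is 0.0015, 1 mm is 0.001.

Request:
{"name": "move_arm", "arguments": {"deltas": [[[0,0,0,0.001,0],[0,0,0,0.0015,0],[1,0,0,0.0015,0],[1,0,0,0.0015,0],[1,0,0,0.0015,0],[1,0,0,0.0015,0],[1,0,0,0.0015,0]]]}}

```text
t: 7.8
tcp_pos: [0.5311, -0.0885, 0.0488]
tool_rot: [-2.189, -2.253, -0.0]
force: [0.0, -0.3, 0.3]
gripper_width: 1.003
gripper_force: 0.0
```

To row units: -120 mm is -0.12, -90 mm is -0.09.

Request:
{"name": "move_arm", "arguments": {"deltas": [[[1,0,0,-0.03,0],[1,0,0,-0.06,0],[1,0,0,-0.09,0],[1,0,0,-0.12,0],[1,0,0,-0.12,0],[1,0,0,-0.12,0]]]}}

```text
t: 8.55
tcp_pos: [0.5305, -0.0887, 0.1683]
tool_rot: [-2.189, -2.253, 0.001]
force: [0.8, 0.3, -0.8]
gripper_width: 0.999
gripper_force: 0.0
```

```bash
python3 - <<'E'
from h import *
go([.527,.0515,.2],91.5)
d=save('wrist','w4'); P=cloud(d); t=P[(abs(P[:,:,2]-.088)<.006)&(np.hypot(P[:,:,0]-.531,P[:,:,1]+.089)<.05)]
print('roll top',len(t),t.mean(0)); A=np.c_[t[:,:2]-t[:,:2].mean(0),np.ones(len(t))]; print(np.linalg.lstsq(A,t[:,2],rcond=None)[0],cv2.minEnclosingCircle(t[:,:2].astype(np.float32)))
E
```

```text
t 8.55 tcp [ 0.5305 -0.0887  0.1683] yaw 91.7 tilt 0.06 force [ 0.8  0.3 -0.8] w 0.999 gf 0.0
shift [140.2   0.5 -31.7] spin 0.2
roll top 4770 [ 0.53040593 -0.08772337  0.087666  ]
[-0.00053391 -0.00509784  0.087666  ] ((0.5302054286003113, -0.08984258025884628), 0.03169183060526848)
```

View pics/w4.png

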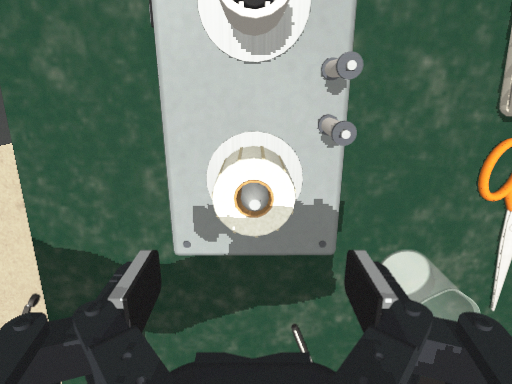

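The roll is seated: the spindle tip shows through its bore at (254,203) and its top is level at 88 mm. Now I'll look at the core from above.

To row units: 70 mm is 0.07, 60 mm is 0.06.

Request:
{"name": "move_arm", "arguments": {"deltas": [[[1,0.03,0,-0.02,0],[1,0.06,0,-0.032,0],[1,0.07,0,-0.032,0],[1,0.07,0,-0.032,0],[1,0.07,0,-0.032,0]]]}}

```text
t: 9.22
tcp_pos: [0.5285, -0.0202, 0.1998]
tool_rot: [-2.191, -2.251, 0.003]
force: [-0.5, -0.4, 0.0]
gripper_width: 1.004
gripper_force: 0.0
```

```bash
python3 - <<'E'
from h import *
go([.527,.0515,.2],91.5)
d=save('wrist','w5'); P=cloud(d); t=P[(abs(P[:,:,2]-.108)<.006)&(np.hypot(P[:,:,0]-.527,P[:,:,1]-.051)<.035)]
print('core top',len(t),t.mean(0),cv2.minEnclosingCircle(t[:,:2].astype(np.float32)))
t=P[(abs(P[:,:,2]-.034)<.003)&(abs(P[:,:,0]-.53)<.12)]; print(cv2.minAreaRect((1000*t[:,:2]).astype(np.float32)))
# long edges: for each y-bin min & max x
b=np.round(t[:,1]/.005).astype(int); E=np.array([[k*.005,t[b==k,0].min(),t[b==k,0].max()] for k in np.unique(b) if (b==k).sum()>60])
for j in (1,2): print(np.polyfit(E[2:-2,0],E[2:-2,j],1), len(E))
E
```

```text
t 9.22 tcp [ 0.5285 -0.0202  0.1998] yaw 91.6 tilt 0.12 force [-0.5 -0.4  0. ] w 1.004 gf 0.0
shift [71.8  0.4 -0.2] spin 0.1
core top 1489 [0.52657897 0.05079881 0.1072005 ] ((0.5266143679618835, 0.049969885498285294), 0.0240213293582201)
((528.8330078125, -20.657318115234375), (157.65927124023438, 296.6536560058594), 1.8427999019622803)
[-0.03392133  0.44991066] 61
[-0.02967904  0.60484332] 61
```

View pics/w5.png

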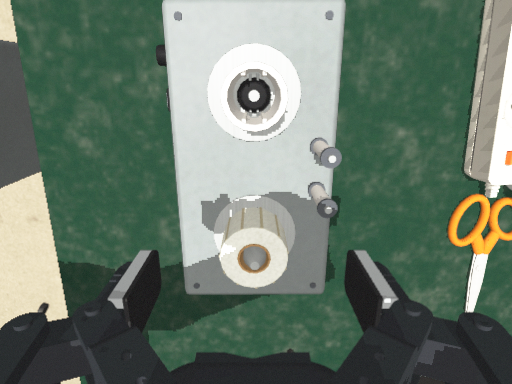

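The core rim is centred near (254,95) with the hub inside, and no finger obstacles around it. The measured top is 107 mm, and it is 140 mm from the spindle, as expected.

To row units: 127 mm is 0.127, 115 mm is 0.115.

Request:
{"name": "move_arm", "arguments": {"deltas": [[[1,0.036,0,0,0],[1,0.071,0,0,0],[1,0.071,0,0.04,0],[1,0.071,0,0.08,0],[1,0.071,0,0.115,0],[1,0.071,0,0.127,0],[1,0.071,0,0.127,0],[1,0.071,0,0.127,0]]]}}

```text
t: 10.28
tcp_pos: [0.528, 0.0523, 0.075]
tool_rot: [2.189, 2.252, 0.003]
force: [0.6, 0.4, 0.6]
gripper_width: 0.999
gripper_force: 0.0
```

```bash
python3 - <<'E'
from h import *
go([.5266,.0505,.073],91.8)
E
```

```text
t 10.28 tcp [0.528  0.0523 0.075 ] yaw 91.6 tilt 0.13 force [0.6 0.4 0.6] w 0.999 gf 0.0
shift [-1.7 -1.5  2. ] spin -0.2
```

To row units: -1.5 mm is -0.0015.

Request:
{"name": "move_arm", "arguments": {"deltas": [[[1,-0.0015,-0.0015,0,0],[1,-0.0015,-0.0015,0,0],[0,-0.0015,-0.0015,0,0],[0,-0.0015,-0.0015,0,0],[0,-0.0015,-0.0015,0,0],[0,-0.0015,-0.0015,0,0],[0,-0.0015,-0.0015,0,0],[0,-0.0015,-0.0015,0,0]]]}}

```text
t: 11.28
tcp_pos: [0.5273, 0.051, 0.0747]
tool_rot: [2.188, 2.252, 0.004]
force: [2.3, -1.1, 4.6]
gripper_width: 0.552
gripper_force: 60.8
```

Request:
{"name": "move_arm", "arguments": {"deltas": [[[0,-0.001,0,-0.0004,0],[0,-0.002,0,-0.0008,0],[0,-0.003,0,-0.0012,0],[0,-0.004,0,-0.0016,0],[0,-0.004,0,-0.0016,0]]]}}

```text
t: 11.9
tcp_pos: [0.5268, 0.0496, 0.0749]
tool_rot: [-2.186, -2.255, -0.007]
force: [4.5, 6.4, -7.6]
gripper_width: 0.549
gripper_force: 63.0
```

```bash
cat >> h.py <<'E'
def lean(f):
    """core rim plane tilt and stand check from the scene camera"""
    d=save('wrist',f); P=cloud(d); s=robot.observe()['tcp_pos']
    z=s[2]+.033
    t=P[(abs(P[:,:,2]-z)<.012)&(np.hypot(P[:,:,0]-s[0],P[:,:,1]-s[1])<.026)]
    c=np.median(t,0); 
    for _ in range(4):
        A=np.c_[t[:,:2]-c[:2],np.ones(len(t))]; k=np.linalg.lstsq(A,t[:,2],rcond=None)[0]; r=abs(t[:,2]-A@k)
        if r.max()<.002: break
        t=t[r<max(.0015,np.percentile(r,85))]
    print('rim n',len(t),'centre',t.mean(0).round(4),'lean deg (+ = toward supply)',np.degrees(k[1]).round(2),'x',np.degrees(k[0]).round(2))
    g=P[(abs(P[:,:,2]-.034)<.012)&(abs(P[:,:,0]-.527)<.07)&(P[:,:,1]<.02)]
    if len(g)>50: print('stand top z',np.median(g[:,2]).round(4),len(g))
E
python3 - <<'E'
from h import *
go(None); lean('r1')
E
```

```text
t 11.90 tcp [0.5268 0.0496 0.0749] yaw 91.8 tilt 0.26 force [ 4.5  6.4 -7.6] w 0.549 gf 63.0
rim n 3897 centre [0.526  0.0505 0.1075] lean deg (+ = toward supply) 0.53 x 0.18
stand top z 0.034 3460
```

View pics/r1.png

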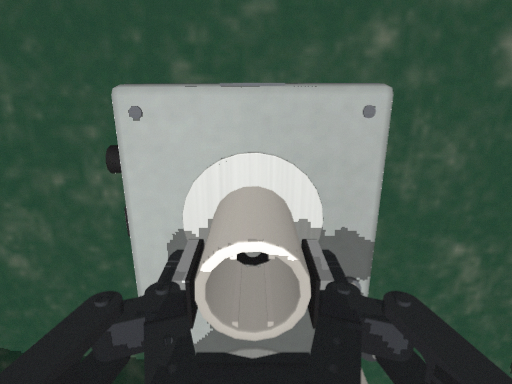

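The pads hold the core squarely across the stand (rim at about (252,290)). The arm is compliant at roughly 3–5 N/mm, so I'll push farther sideways and keep the lift small.

To row units: -6 mm is -0.006, -4.5 mm is -0.0045.

Request:
{"name": "move_arm", "arguments": {"deltas": [[[0,-0.0015,0,-0.0002,0],[0,-0.003,0,-0.0004,0],[0,-0.0045,0,-0.0006,0],[0,-0.006,0,-0.0008,0],[0,-0.006,0,-0.0008,0]]]}}

```text
t: 12.58
tcp_pos: [0.5247, 0.0435, 0.0749]
tool_rot: [-2.184, -2.254, -0.001]
force: [1.9, 6.0, -9.5]
gripper_width: 0.548
gripper_force: 63.1
```

```bash
python3 - <<'E'
from h import *
go(None); lean('r2')
E
```

```text
t 12.57 tcp [0.5247 0.0435 0.0749] yaw 91.8 tilt 0.22 force [ 1.9  6.  -9.5] w 0.548 gf 63.1
rim n 3896 centre [0.5241 0.0444 0.1075] lean deg (+ = toward supply) 0.58 x -0.06
stand top z 0.0339 3848
```

To row units: -20 mm is -0.02, 2 mm is 0.002.

Request:
{"name": "move_arm", "arguments": {"deltas": [[[0,0.002,0,0.0015,0],[1,0.002,0,0,0],[1,0.002,0,0,0],[1,0.002,0,-0.02,0],[1,0.002,0,-0.02,0],[1,0.002,0,-0.02,0],[1,0.002,0,-0.02,0]]]}}

```text
t: 13.5
tcp_pos: [0.5253, 0.0426, 0.0956]
tool_rot: [-2.189, -2.253, 0.002]
force: [-0.8, 0.6, 0.1]
gripper_width: 1.0
gripper_force: 0.0
```

```bash
python3 - <<'E'
from h import *
print(robot.observe()['torque']); go(None); lean('r3')
E
```

```text
[ 0.01784869 -0.01423448 -0.03787856]
t 13.50 tcp [0.5253 0.0426 0.0956] yaw 91.6 tilt 0.07 force [-0.8  0.6  0.1] w 1.000 gf 0.0
  return _methods._mean(a, axis=axis, dtype=dtype,
  ret = um.true_divide(
Traceback (most recent call last):
  File "h.py", line 35, in lean
    if r.max()<.002: break
       ~~~~~^^
ValueError: zero-size array to reduction operation maximum which has no identity
```

```bash
sed -i 's/def lean(f):/def lean(f,z=.108):/; /z=s\[2\]+.033/d' h.py; python3 - <<'E'
from h import *
lean('r3'); d=dict(np.load('pics/r3.npz'))
P=cloud(d); t=P[(abs(P[:,:,2]-.034)<.003)&(abs(P[:,:,0]-.53)<.12)]
b=np.round(t[:,1]/.005).astype(int); E=np.array([[k*.005,t[b==k,0].min(),t[b==k,0].max()] for k in np.unique(b) if (b==k).sum()>60])
for j in (1,2): print(np.polyfit(E[2:-2,0],E[2:-2,j],1), len(E))
E
```

```text
rim n 2837 centre [0.5237 0.0451 0.1073] lean deg (+ = toward supply) 0.16 x -0.03
stand top z 0.034 15341
[-0.05419842  0.44919641] 46
[0.02752427 0.59780694] 46
```

To row units: 2 mm is 0.002, -1.5 mm is -0.0015.

Request:
{"name": "move_arm", "arguments": {"deltas": [[[1,0.002,-0.0015,0,0],[0,0.002,-0.0015,0,0],[0,0.002,-0.0015,0,0],[0,0.002,-0.0015,0,0],[0,0.002,-0.0015,0,0],[0,0.002,-0.0015,0,0],[0,0.002,-0.0015,0,0]]]}}

```text
t: 14.48
tcp_pos: [0.5247, 0.0448, 0.097]
tool_rot: [2.189, 2.253, 0.001]
force: [0.2, 1.0, 6.2]
gripper_width: 0.528
gripper_force: 60.3
```

To row units: -4 mm is -0.004, -3 mm is -0.003.

Request:
{"name": "move_arm", "arguments": {"deltas": [[[0,-0.001,0,0,0],[0,-0.002,0,0,0],[0,-0.003,0,0,0],[0,-0.004,0,0,0]]]}}

```text
t: 14.98
tcp_pos: [0.5247, 0.0442, 0.0971]
tool_rot: [-2.186, -2.254, -0.006]
force: [-2.4, 7.2, 5.5]
gripper_width: 0.532
gripper_force: 60.3
```

```bash
python3 - <<'E'
from h import *
print(robot.observe()['torque']); go(None); lean('r4')
E
```

```text
[ 1.70834284  0.55187586 -0.11880638]
t 14.97 tcp [0.5247 0.0442 0.0971] yaw 91.8 tilt 0.25 force [-2.4  7.2  5.5] w 0.532 gf 60.3
rim n 2752 centre [0.524  0.0447 0.1075] lean deg (+ = toward supply) 0.59 x 0.06
stand top z 0.0341 7217
```

To row units: -4 mm is -0.004, -3 mm is -0.003.

Request:
{"name": "move_arm", "arguments": {"deltas": [[[0,-0.001,0,0.0005,0],[0,-0.002,0,0.001,0],[0,-0.003,0,0.001,0],[0,-0.004,0,0.001,0]]]}}

```text
t: 15.52
tcp_pos: [0.5248, 0.0437, 0.0971]
tool_rot: [-2.182, -2.255, -0.011]
force: [-4.4, 14.8, 14.8]
gripper_width: 0.531
gripper_force: 61.2
```

```bash
python3 - <<'E'
from h import *
print(robot.observe()['torque']); go(None); lean('r5')
E
```

```text
[ 3.09020143  1.29922966 -0.13652761]
t 15.53 tcp [0.5248 0.0437 0.0971] yaw 91.9 tilt 0.46 force [-4.4 14.8 14.8] w 0.531 gf 61.2
rim n 2766 centre [0.5242 0.0443 0.1076] lean deg (+ = toward supply) 0.89 x -0.02
stand top z 0.0341 7289
```

Request:
{"name": "move_arm", "arguments": {"deltas": [[[0,-0.001,0,0,0],[0,-0.002,0,0,0],[0,-0.003,0,0,0],[0,-0.003,0,0,0]]]}}

```text
t: 16.08
tcp_pos: [0.5249, 0.0418, 0.0975]
tool_rot: [-2.181, -2.256, -0.013]
force: [-5.2, 14.1, 19.9]
gripper_width: 0.528
gripper_force: 61.6
```

```bash
python3 - <<'E'
from h import *
print(robot.observe()['torque']); go(None); lean('r6')
E
```

```text
[ 3.31364799  1.57402809 -0.09479099]
t 16.07 tcp [0.5249 0.0418 0.0975] yaw 91.9 tilt 0.52 force [-5.2 14.1 19.9] w 0.528 gf 61.6
rim n 2744 centre [0.5241 0.0423 0.1081] lean deg (+ = toward supply) 2.58 x -0.14
stand top z 0.0341 7420
```

Leaning has started (2.6° toward the supply spindle). I'll continue while easing the down force.

To row units: -4 mm is -0.004, -3 mm is -0.003.

Request:
{"name": "move_arm", "arguments": {"deltas": [[[0,-0.001,0,-0.0006,0],[0,-0.002,0,-0.0012,0],[0,-0.003,0,-0.0018,0],[0,-0.004,0,-0.0024,0],[0,-0.004,0,-0.0024,0]]]}}

```text
t: 16.75
tcp_pos: [0.5249, 0.0381, 0.0986]
tool_rot: [-2.18, -2.256, -0.013]
force: [-2.9, 15.7, 6.7]
gripper_width: 0.534
gripper_force: 60.9
```

```bash
python3 - <<'E'
from h import *
go(None); lean('r7')
E
```

```text
t 16.75 tcp [0.5249 0.0381 0.0986] yaw 92.0 tilt 0.55 force [-2.9 15.7  6.7] w 0.534 gf 60.9
rim n 2849 centre [0.5241 0.0387 0.109 ] lean deg (+ = toward supply) 5.55 x -0.25
stand top z 0.0341 7769
```

5.5° lean with the stand still flat. Now I'll swing the other way with a slight lift.

To row units: 10 mm is 0.01, 8 mm is 0.008.

Request:
{"name": "move_arm", "arguments": {"deltas": [[[0,0.002,0,-0.0007,0],[0,0.004,0,-0.0014,0],[0,0.006,0,-0.002,0],[0,0.008,0,-0.0025,0],[0,0.01,0,-0.003,0]]]}}

```text
t: 17.42
tcp_pos: [0.5231, 0.0398, 0.0991]
tool_rot: [-2.187, -2.252, 0.004]
force: [0.9, 0.3, -18.2]
gripper_width: 0.529
gripper_force: 63.8
```

```bash
python3 - <<'E'
from h import *
go(None); lean('r8',.110)
E
```

```text
t 17.43 tcp [0.5231 0.0398 0.0991] yaw 91.7 tilt 0.18 force [  0.9   0.3 -18.2] w 0.529 gf 63.8
rim n 2674 centre [0.5223 0.0404 0.1093] lean deg (+ = toward supply) 4.62 x -0.3
stand top z 0.0342 7589
```

To row units: 5 mm is 0.005, 3.5 mm is 0.0035.

Request:
{"name": "move_arm", "arguments": {"deltas": [[[0,0.001,0,0.0013,0],[0,0.002,0,0.0013,0],[0,0.0035,0,0.0013,0],[0,0.005,0,0.0013,0]]]}}

```text
t: 17.98
tcp_pos: [0.5232, 0.0423, 0.099]
tool_rot: [2.191, 2.251, -0.006]
force: [-1.4, -5.6, -13.3]
gripper_width: 0.527
gripper_force: 64.3
```

```bash
python3 - <<'E'
from h import *
go(None); lean('r9',.110)
E
```

```text
t 17.98 tcp [0.5232 0.0423 0.099 ] yaw 91.5 tilt 0.22 force [ -1.4  -5.6 -13.3] w 0.527 gf 64.3
rim n 2684 centre [0.5226 0.0426 0.1092] lean deg (+ = toward supply) 4.03 x -0.28
stand top z 0.0342 7321
```

To row units: 4 mm is 0.004, 2.2 mm is 0.0022.

Request:
{"name": "move_arm", "arguments": {"deltas": [[[0,0,0,0.0012,0],[0,0.001,0,0.0022,0],[0,0.0025,0,0.0022,0],[0,0.004,0,0.0022,0],[0,0.004,0,0.0022,0]]]}}

```text
t: 18.65
tcp_pos: [0.5236, 0.0458, 0.0979]
tool_rot: [2.191, 2.249, -0.005]
force: [-3.1, -5.9, -2.6]
gripper_width: 0.527
gripper_force: 65.3
```

```bash
python3 - <<'E'
from h import *
go(None); lean('r10',.110)
E
```

```text
t 18.65 tcp [0.5236 0.0458 0.0979] yaw 91.5 tilt 0.22 force [-3.1 -5.9 -2.6] w 0.527 gf 65.3
rim n 2706 centre [0.5232 0.0461 0.1082] lean deg (+ = toward supply) 1.21 x -0.14
stand top z 0.0341 7025
```

To row units: 9 mm is 0.009, 7 mm is 0.007.

Request:
{"name": "move_arm", "arguments": {"deltas": [[[0,0.0015,0,0.0015,0],[0,0.003,0,0.003,0],[0,0.005,0,0.0035,0],[0,0.007,0,0.0035,0],[0,0.009,0,0.003,0],[0,0.009,0,0.003,0]]]}}

```text
t: 19.45
tcp_pos: [0.5238, 0.05, 0.0976]
tool_rot: [2.191, 2.242, -0.012]
force: [-6.6, -17.0, 23.5]
gripper_width: 0.53
gripper_force: 68.0
```

```bash
python3 - <<'E'
from h import *
go(None); lean('r11',.108)
E
```

```text
t 19.45 tcp [0.5238 0.05   0.0976] yaw 91.3 tilt 0.59 force [ -6.6 -17.   23.5] w 0.530 gf 68.0
rim n 2760 centre [0.523  0.0502 0.108 ] lean deg (+ = toward supply) -2.54 x -0.26
stand top z 0.0341 6714
```

Leaning 2.5° the other way now. I'll go on to enlarge it.

To row units: 6 mm is 0.006, 4.5 mm is 0.0045.

Request:
{"name": "move_arm", "arguments": {"deltas": [[[0,0.0015,0,-0.0004,0],[0,0.003,0,-0.001,0],[0,0.0045,0,-0.0016,0],[0,0.006,0,-0.0022,0],[0,0.006,0,-0.0024,0]]]}}

```text
t: 20.12
tcp_pos: [0.524, 0.0553, 0.0985]
tool_rot: [2.191, 2.241, -0.012]
force: [-2.5, -18.0, 7.6]
gripper_width: 0.53
gripper_force: 66.4
```

```bash
python3 - <<'E'
from h import *
go(None); lean('r12',.109)
E
```

```text
t 20.12 tcp [0.524  0.0553 0.0985] yaw 91.3 tilt 0.59 force [ -2.5 -18.    7.6] w 0.530 gf 66.4
rim n 2770 centre [0.5231 0.0555 0.1088] lean deg (+ = toward supply) -5.17 x 0.01
stand top z 0.0341 6359
```

To row units: -11 mm is -0.011, -9 mm is -0.009.

Request:
{"name": "move_arm", "arguments": {"deltas": [[[0,-0.003,0,-0.0002,0],[0,-0.006,0,-0.0005,0],[0,-0.009,0,-0.0008,0],[0,-0.011,0,-0.001,0]]]}}

```text
t: 20.68
tcp_pos: [0.5241, 0.0527, 0.0985]
tool_rot: [2.19, 2.252, 0.001]
force: [-4.2, -0.6, 1.2]
gripper_width: 0.524
gripper_force: 65.7
```

```bash
python3 - <<'E'
from h import *
go(None); lean('r13',.109)
E
```

```text
t 20.68 tcp [0.5241 0.0527 0.0985] yaw 91.6 tilt 0.04 force [-4.2 -0.6  1.2] w 0.524 gf 65.7
rim n 2779 centre [0.5232 0.0531 0.1088] lean deg (+ = toward supply) -4.19 x 0.03
stand top z 0.0341 6515
```

To row units: -7 mm is -0.007, -6 mm is -0.006.

Request:
{"name": "move_arm", "arguments": {"deltas": [[[0,-0.002,0,0.0002,0],[0,-0.004,0,0.0001,0],[0,-0.006,0,0,0],[0,-0.007,0,-0.0002,0]]]}}

```text
t: 21.22
tcp_pos: [0.5244, 0.0502, 0.0982]
tool_rot: [-2.184, -2.255, -0.007]
force: [-4.7, 7.1, -1.5]
gripper_width: 0.526
gripper_force: 65.5
```

```bash
python3 - <<'E'
from h import *
go(None); lean('r14',.109)
E
```

```text
t 21.23 tcp [0.5244 0.0502 0.0982] yaw 91.8 tilt 0.30 force [-4.7  7.1 -1.5] w 0.526 gf 65.5
rim n 2766 centre [0.5237 0.0504 0.1084] lean deg (+ = toward supply) -2.72 x -0.06
stand top z 0.0341 6671
```

To row units: -1.5 mm is -0.0015, -1.4 mm is -0.0014.

Request:
{"name": "move_arm", "arguments": {"deltas": [[[0,0,0,-0.0006,0],[0,-0.0005,0,-0.0014,0],[0,-0.001,0,-0.0015,0],[0,-0.001,0,-0.0015,0]]]}}

```text
t: 21.78
tcp_pos: [0.5246, 0.046, 0.0987]
tool_rot: [-2.187, -2.254, -0.002]
force: [0.7, 3.6, -15.8]
gripper_width: 0.531
gripper_force: 64.1
```

```bash
python3 - <<'E'
from h import *
go(None); lean('r15',.109)
E
```

```text
t 21.77 tcp [0.5246 0.046  0.0987] yaw 91.7 tilt 0.09 force [  0.7   3.6 -15.8] w 0.531 gf 64.1
rim n 2755 centre [0.5238 0.0462 0.1088] lean deg (+ = toward supply) -2.93 x 0.1
stand top z 0.0342 7032
```

To row units: -3 mm is -0.003, -2 mm is -0.002.

Request:
{"name": "move_arm", "arguments": {"deltas": [[[0,0,0,0.0008,0],[0,-0.001,0,0.0008,0],[0,-0.002,0,0.0008,0],[0,-0.003,0,0.0007,0],[0,-0.003,0,0.0007,0]]]}}

```text
t: 22.45
tcp_pos: [0.5245, 0.0413, 0.0985]
tool_rot: [2.189, 2.252, 0.0]
force: [1.0, 3.4, -14.6]
gripper_width: 0.529
gripper_force: 64.2
```

```bash
python3 - <<'E'
from h import *
go(None); lean('r16',.109)
E
```

```text
t 22.45 tcp [0.5245 0.0413 0.0985] yaw 91.6 tilt 0.03 force [  1.    3.4 -14.6] w 0.529 gf 64.2
rim n 2762 centre [0.5238 0.0416 0.1086] lean deg (+ = toward supply) -2.78 x 0.18
stand top z 0.0341 7611
```

The centred grip either slides the stand or lets the raised side slip back. I'll grip one side of the rim instead, with one finger inside the bore, so that the lift acts right over the spring to be freed.

To row units: -35 mm is -0.035, -20 mm is -0.02.

Request:
{"name": "move_arm", "arguments": {"deltas": [[[0,0.001,0,0.0008,0],[1,0.001,0,0.0008,0],[1,0.001,0,0.0008,0],[1,0.001,0,-0.02,0],[1,0.001,0,-0.035,0],[0.3,0.001,0,-0.035,0],[0.3,0.001,0,-0.035,0]]]}}

```text
t: 23.38
tcp_pos: [0.5242, 0.0426, 0.1334]
tool_rot: [2.189, 2.253, -0.0]
force: [-0.1, 0.5, 0.2]
gripper_width: 0.603
gripper_force: 0.0
```

```bash
python3 - <<'E'
from h import *
print(robot.observe()['q'].round(2)); go(None); lean('r17',.109)
d=dict(np.load('pics/r17.npz')); P=cloud(d)
cv2.imwrite('pics/r17c.png',d['pixels'][:,:,::-1])
E
```

```text
[ 0.04  0.6  -0.25  1.95  0.25  0.62 -0.35]
t 23.38 tcp [0.5242 0.0426 0.1334] yaw 91.6 tilt 0.01 force [-0.1  0.5  0.2] w 0.603 gf 0.0
rim n 1854 centre [0.5234 0.042  0.1085] lean deg (+ = toward supply) -3.4 x 0.17
stand top z 0.0341 11625
```

View pics/r17c.png

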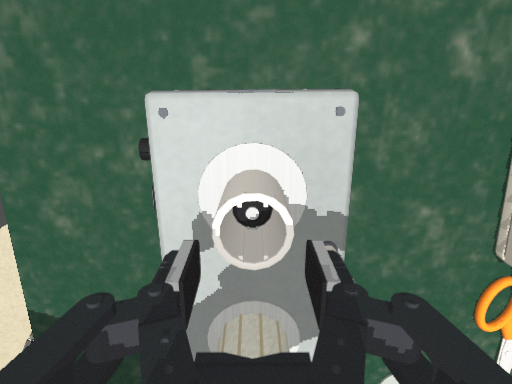

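The rim is at (253,230), leaning toward the far end, with the hub visible inside. I'll turn the jaws to lie along the stand and go over the +y wall.

To row units: 20.5 mm is 0.0205, 18 mm is 0.018, 90 degrees is 0.25.

Request:
{"name": "move_arm", "arguments": {"deltas": [[[0.3,0.003,0,0,0.0278],[0.3,0.006,0,0,0.0556],[0.3,0.009,0,0,0.0833],[0.3,0.012,0,0,0.1111],[0.3,0.015,-0.0005,0,0.1389],[0.3,0.018,-0.001,0,0.1667],[0.3,0.0205,-0.001,0,0.1944],[0.3,0.0205,-0.001,0,0.2222],[0.3,0.0205,-0.001,0,0.25],[0.3,0.0205,-0.001,0,0.25]]]}}

```text
t: 24.68
tcp_pos: [0.5222, 0.0633, 0.1329]
tool_rot: [3.14, 0.049, -0.002]
force: [0.5, 0.9, -0.2]
gripper_width: 0.301
gripper_force: 0.0
```

```bash
python3 - <<'E'
from h import *
go([.523,.063,.103],1.6); lean('r18',.109)
E
```

```text
t 24.68 tcp [0.5222 0.0633 0.1329] yaw 1.8 tilt 0.09 force [ 0.5  0.9 -0.2] w 0.301 gf 0.0
shift [ 0.8  0.3 29.9] spin 0.2
rim n 706 centre [0.5239 0.0572 0.1075] lean deg (+ = toward supply) -2.28 x 0.3
stand top z 0.034 23656
```

Request:
{"name": "move_arm", "arguments": {"deltas": [[[0.3,0.001,0,0.015,0],[0.3,0.001,0,0.03,0],[0.3,0.001,0,0.03,0],[0,0.001,0,0.03,0],[0,0.001,0,0.03,0],[0,0.001,0,0.03,0]]]}}

```text
t: 25.48
tcp_pos: [0.5235, 0.063, 0.1034]
tool_rot: [3.141, 0.046, -0.0]
force: [-0.2, -1.8, -5.2]
gripper_width: 0.052
gripper_force: 57.0
```

```bash
python3 - <<'E'
from h import *
go(None); d=save('wrist','r19')
E
```

```text
t 25.48 tcp [0.5235 0.063  0.1034] yaw 1.7 tilt 0.03 force [-0.2 -1.8 -5.2] w 0.052 gf 57.0
```

View pics/r19.png

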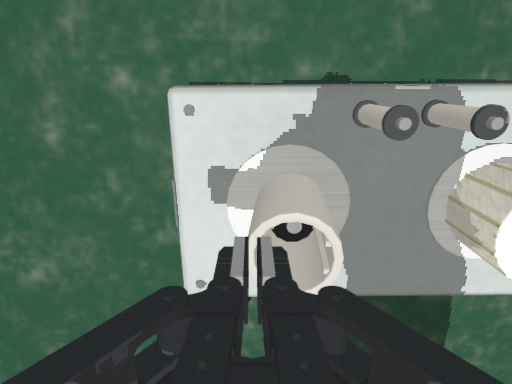

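The wall is clamped between the fingers at (255,265), the inner one inside the bore. Now I'll lift that side gently.

To row units: 3.5 mm is 0.0035, 3 mm is 0.003.

Request:
{"name": "move_arm", "arguments": {"deltas": [[[0,0,0.001,-0.0003,0],[0,0,0.002,-0.0006,0],[0,0,0.003,-0.0009,0],[0,0,0.0035,-0.0012,0]]]}}

```text
t: 26.02
tcp_pos: [0.5235, 0.061, 0.1045]
tool_rot: [-3.14, -0.047, 0.001]
force: [1.1, 3.7, -11.3]
gripper_width: 0.043
gripper_force: 56.8
```

```bash
python3 - <<'E'
from h import *
go(None)
d=get_image('top'); P=cloud(d); d2=save('wrist','r20'); Q=cloud(d2)
c=lambda P,x,y:np.nanmedian(P[(np.hypot(P[:,:,0]-x,P[:,:,1]-y)<.012)&(abs(P[:,:,2]-.034)<.012)][:,2])
print('stand corner z', c(Q,.57,.1),c(Q,.57,.0))
E
```

```text
t 26.02 tcp [0.5235 0.061  0.1045] yaw 1.7 tilt 0.08 force [  1.1   3.7 -11.3] w 0.043 gf 56.8
stand corner z 0.03364172344705743 0.033784862496497675
```

Request:
{"name": "move_arm", "arguments": {"deltas": [[[0,0,0.0007,-0.0005,0],[0,0,0.0014,-0.001,0],[0,0,0.0022,-0.0016,0],[0,0,0.003,-0.0022,0],[0,0,0.0035,-0.0026,0]]]}}

```text
t: 26.75
tcp_pos: [0.5238, 0.0573, 0.1073]
tool_rot: [-3.14, -0.046, 0.0]
force: [-0.5, 5.7, -11.1]
gripper_width: 0.044
gripper_force: 58.0
```

```bash
cat >> h.py <<'E'
def chk(f,z=.11):
    go(None); d2=save('wrist',f); Q=cloud(d2)
    c=lambda x,y:np.nanmedian(Q[(np.hypot(Q[:,:,0]-x,Q[:,:,1]-y)<.012)&(abs(Q[:,:,2]-.036)<.012)][:,2]).round(4)
    print('stand z',c(.57,.1),c(.57,.0))
    s=robot.observe()['tcp_pos']
    # rim: highest point per (x,y) cell in the core annulus, white only
    t=Q[(abs(Q[:,:,2]-z)<.008)&(d2['pixels'].min(2)>120)&(np.hypot(Q[:,:,0]-s[0],Q[:,:,1]-s[1])<.06)]
    r=np.inf
    for _ in range(6):
        k=np.linalg.lstsq(np.c_[t[:,:2],np.ones(len(t))],t[:,2],rcond=None)[0]; e=t[:,2]-np.c_[t[:,:2],np.ones(len(t))]@k
        if abs(e).max()<.0012: break
        t=t[(e>-max(.0008,np.percentile(abs(e),80)))&(abs(e)<.005)]
    A=np.c_[2*t[:,:2],np.ones(len(t))]
    print('rim',len(t),'y range',np.percentile(t[:,1],[1,99]).round(4),'z range',np.percentile(t[:,2],[1,99]).round(4),'lean',np.degrees(k[1]).round(2))
E
python3 -c "
from h import *
chk('r21')"
```

```text
t 26.75 tcp [0.5238 0.0573 0.1073] yaw 1.7 tilt 0.07 force [ -0.5   5.7 -11.1] w 0.044 gf 58.0
stand z 0.0336 0.0338
rim 1524 y range [0.0142 0.0637] z range [0.1102 0.1147] lean 1.11
```

Request:
{"name": "move_arm", "arguments": {"deltas": [[[0,0,0.001,-0.0007,0],[0,0,0.002,-0.0014,0],[0,0,0.003,-0.0021,0],[0,0,0.004,-0.0028,0],[0,0,0.0045,-0.0032,0]]]}}

```text
t: 27.42
tcp_pos: [0.524, 0.0524, 0.1108]
tool_rot: [-3.14, -0.046, -0.0]
force: [-0.3, 4.3, -6.3]
gripper_width: 0.041
gripper_force: 58.4
```

```bash
python3 -c "
from h import *
chk('r22')"
```

```text
t 27.43 tcp [0.524  0.0524 0.1108] yaw 1.7 tilt 0.05 force [-0.3  4.3 -6.3] w 0.041 gf 58.4
stand z 0.0337 0.0337
rim 1507 y range [0.0092 0.0576] z range [0.1098 0.1161] lean 5.82
```

+y side is up about 7 mm with a low force. Now I'll swap to the -y wall.

To row units: 41 mm is 0.041, 5.5 mm is 0.0055.

Request:
{"name": "move_arm", "arguments": {"deltas": [[[0.3,0,0,0,0],[0.3,0,0,0,0],[0.3,0,0,-0.02,0],[0.3,0,0.041,-0.02,0],[0.3,0,0.041,-0.02,0],[0.3,0,0.041,0.0055,0],[0.3,0,0.041,0.0055,0],[0,0,0.041,0.0055,0],[0,0,0.041,0.0055,0],[0,0,0.041,0.0055,0]]]}}

```text
t: 28.72
tcp_pos: [0.5252, 0.0121, 0.1053]
tool_rot: [-3.14, -0.047, -0.0]
force: [-1.0, 4.8, -4.1]
gripper_width: 0.051
gripper_force: 56.8
```

```bash
python3 -c "
from h import *
chk('r23')"
```

```text
t 28.73 tcp [0.5252 0.0121 0.1053] yaw 1.7 tilt 0.07 force [-1.   4.8 -4.1] w 0.051 gf 56.8
stand z 0.0336 0.0337
rim 1549 y range [0.0093 0.0536] z range [0.1095 0.1154] lean 5.93
```

To row units: -7 mm is -0.007, -4.8 mm is -0.0048.

Request:
{"name": "move_arm", "arguments": {"deltas": [[[0,0,-0.0012,-0.0004,0],[0,0,-0.0024,-0.0008,0],[0,0,-0.0036,-0.0012,0],[0,0,-0.0048,-0.0017,0],[0,0,-0.006,-0.0023,0],[0,0,-0.007,-0.0029,0]]]}}

```text
t: 29.52
tcp_pos: [0.5249, 0.0164, 0.1078]
tool_rot: [3.14, 0.044, -0.0]
force: [0.3, -4.6, -10.8]
gripper_width: 0.055
gripper_force: 57.5
```

```bash
python3 -c "
from h import *
chk('r24')"
```

```text
t 29.52 tcp [0.5249 0.0164 0.1078] yaw 1.6 tilt 0.09 force [  0.3  -4.6 -10.8] w 0.055 gf 57.5
stand z 0.0336 0.0337
rim 1584 y range [0.014  0.0582] z range [0.1121 0.1154] lean 2.1
```

It's ratcheting: the -y side is rising while the +y side stays. Continue.

To row units: -7.5 mm is -0.0075, -2.1 mm is -0.0021.

Request:
{"name": "move_arm", "arguments": {"deltas": [[[0,0,-0.001,-0.0007,0],[0,0,-0.002,-0.0014,0],[0,0,-0.003,-0.0021,0],[0,0,-0.004,-0.0028,0],[0,0,-0.005,-0.0035,0],[0,0,-0.006,-0.0042,0],[0,0,-0.007,-0.0049,0],[0,0,-0.0075,-0.0053,0]]]}}

```text
t: 30.58
tcp_pos: [0.5248, 0.0246, 0.1136]
tool_rot: [3.141, 0.045, 0.001]
force: [-0.2, -6.4, -10.1]
gripper_width: 0.046
gripper_force: 58.1
```

```bash
python3 -c "
from h import *
chk('r25',.114)"
```

```text
t 30.57 tcp [0.5248 0.0246 0.1136] yaw 1.6 tilt 0.04 force [ -0.2  -6.4 -10.1] w 0.046 gf 58.1
stand z 0.0336 0.0338
rim 1562 y range [0.0192 0.0665] z range [0.1132 0.1193] lean -5.94
```

To row units: -38 mm is -0.038, -20 mm is -0.02.

Request:
{"name": "move_arm", "arguments": {"deltas": [[[0.3,0,0,0,0],[0.3,0,0,0,0],[0.3,0,0,-0.02,0],[0.3,0,-0.038,-0.02,0],[0.3,0,-0.038,-0.02,0],[0.3,0,-0.038,0.005,0],[0.3,0,-0.038,0.005,0],[0,0,-0.038,0.005,0],[0,0,-0.038,0.005,0],[0,0,-0.038,0.005,0]]]}}

```text
t: 31.88
tcp_pos: [0.5242, 0.0634, 0.109]
tool_rot: [-3.141, -0.045, -0.002]
force: [0.7, 0.8, 2.4]
gripper_width: 0.056
gripper_force: 57.9
```

```bash
python3 -c "
from h import *
chk('r26',.114)"
```

```text
t 31.88 tcp [0.5242 0.0634 0.109 ] yaw 1.6 tilt 0.08 force [0.7 0.8 2.4] w 0.056 gf 57.9
stand z 0.0337 0.0338
rim 1489 y range [0.0207 0.0704] z range [0.1137 0.119 ] lean -4.81
```

To row units: 8 mm is 0.008, -2.4 mm is -0.0024.

Request:
{"name": "move_arm", "arguments": {"deltas": [[[0,0,0.001,-0.0006,0],[0,0,0.002,-0.0012,0],[0,0,0.003,-0.0018,0],[0,0,0.004,-0.0024,0],[0,0,0.005,-0.0031,0],[0,0,0.006,-0.0038,0],[0,0,0.007,-0.0045,0],[0,0,0.008,-0.0052,0]]]}}

```text
t: 32.92
tcp_pos: [0.5233, 0.0575, 0.1127]
tool_rot: [-3.139, -0.048, 0.002]
force: [0.6, 7.3, -6.8]
gripper_width: 0.051
gripper_force: 58.2
```

```bash
python3 -c "
from h import *
chk('r27',.116)"
```

```text
t 32.92 tcp [0.5233 0.0575 0.1127] yaw 1.8 tilt 0.15 force [ 0.6  7.3 -6.8] w 0.051 gf 58.2
stand z 0.0337 0.0337
rim 1547 y range [0.0144 0.0641] z range [0.1169 0.1206] lean 0.41
```

To row units: 5.5 mm is 0.0055, -5.4 mm is -0.0054.

Request:
{"name": "move_arm", "arguments": {"deltas": [[[0,0,0.0006,-0.0008,0],[0,0,0.0012,-0.0016,0],[0,0,0.002,-0.0024,0],[0,0,0.003,-0.0032,0],[0,0,0.004,-0.004,0],[0,0,0.005,-0.0048,0],[0,0,0.0055,-0.0054,0]]]}}

```text
t: 33.85
tcp_pos: [0.5231, 0.0492, 0.1181]
tool_rot: [3.141, 0.045, -0.003]
force: [0.2, 1.4, -10.6]
gripper_width: 0.049
gripper_force: 59.3
```

```bash
python3 -c "
from h import *
chk('r28',.118)"
```

```text
t 33.85 tcp [0.5231 0.0492 0.1181] yaw 1.6 tilt 0.13 force [  0.2   1.4 -10.6] w 0.049 gf 59.3
stand z 0.0337 0.0337
rim 1534 y range [0.006  0.0544] z range [0.1163 0.1241] lean 7.95
```

To row units: 40 mm is 0.04, -20 mm is -0.02.

Request:
{"name": "move_arm", "arguments": {"deltas": [[[0.3,0,0,0,0],[0.3,0,0,0,0],[0.3,0,0,-0.02,0],[0.3,0,0.04,-0.02,0],[0.3,0,0.04,-0.02,0],[0.3,0,0.04,0.006,0],[0.3,0,0.04,0.006,0],[0,0,0.04,0.006,0],[0,0,0.04,0.006,0],[0,0,0.04,0.006,0]]]}}

```text
t: 35.15
tcp_pos: [0.5258, 0.0093, 0.1136]
tool_rot: [3.141, 0.046, 0.002]
force: [-0.3, -3.1, 2.1]
gripper_width: 0.045
gripper_force: 57.0
```

```bash
python3 -c "
from h import *
chk('r29',.118)"
```

```text
t 35.15 tcp [0.5258 0.0093 0.1136] yaw 1.7 tilt 0.09 force [-0.3 -3.1  2.1] w 0.045 gf 57.0
stand z 0.0336 0.0337
rim 1463 y range [0.0069 0.0507] z range [0.1164 0.1239] lean 8.38
```

To row units: -9 mm is -0.009, -8 mm is -0.008.

Request:
{"name": "move_arm", "arguments": {"deltas": [[[0,0,-0.001,-0.0006,0],[0,0,-0.002,-0.0012,0],[0,0,-0.003,-0.0019,0],[0,0,-0.004,-0.0026,0],[0,0,-0.005,-0.0034,0],[0,0,-0.006,-0.0042,0],[0,0,-0.007,-0.005,0],[0,0,-0.008,-0.0058,0],[0,0,-0.009,-0.0066,0]]]}}

```text
t: 36.33
tcp_pos: [0.524, 0.0166, 0.1185]
tool_rot: [3.139, 0.043, -0.003]
force: [-0.2, -7.1, -4.3]
gripper_width: 0.043
gripper_force: 58.2
```

```bash
python3 -c "
from h import *
chk('r30',.119)"
```

```text
t 36.33 tcp [0.524  0.0166 0.1185] yaw 1.6 tilt 0.20 force [-0.2 -7.1 -4.3] w 0.043 gf 58.2
stand z 0.0336 0.0337
rim 1516 y range [0.0146 0.0586] z range [0.1212 0.1241] lean 1.63
```

To row units: -6 mm is -0.006, -1.6 mm is -0.0016.

Request:
{"name": "move_arm", "arguments": {"deltas": [[[0,0,-0.0006,-0.0008,0],[0,0,-0.0012,-0.0016,0],[0,0,-0.002,-0.0024,0],[0,0,-0.003,-0.0032,0],[0,0,-0.004,-0.004,0],[0,0,-0.005,-0.0048,0],[0,0,-0.006,-0.0056,0]]]}}

```text
t: 37.25
tcp_pos: [0.5251, 0.0251, 0.1253]
tool_rot: [-3.141, -0.046, -0.001]
force: [-0.1, -0.7, -1.2]
gripper_width: 0.029
gripper_force: 60.8
```

```bash
python3 -c "
from h import *
chk('r31',.121)"
```

```text
t 37.25 tcp [0.5251 0.0251 0.1253] yaw 1.7 tilt 0.05 force [-0.1 -0.7 -1.2] w 0.029 gf 60.8
stand z 0.0336 0.0337
rim 1483 y range [0.0233 0.0675] z range [0.1246 0.1287] lean -4.0
```

Forces have dropped nearly to nothing and the underside is at about crest height. I'll keep the grip and lift straight up slowly.

To row units: -3.2 mm is -0.0032, -2.4 mm is -0.0024.

Request:
{"name": "move_arm", "arguments": {"deltas": [[[0,0,0,-0.0008,0],[0,0,0,-0.0016,0],[0,0,0,-0.0024,0],[0,0,0,-0.0032,0]]]}}

```text
t: 37.8
tcp_pos: [0.5248, 0.0248, 0.1283]
tool_rot: [-3.141, -0.045, -0.0]
force: [0.3, -1.9, -1.2]
gripper_width: 0.038
gripper_force: 61.2
```

```bash
python3 -c "
from h import *
chk('r32',.123)"
```

```text
t 37.80 tcp [0.5248 0.0248 0.1283] yaw 1.7 tilt 0.00 force [ 0.3 -1.9 -1.2] w 0.038 gf 61.2
stand z 0.0336 0.0337
rim 1149 y range [0.0284 0.0673] z range [0.1282 0.1308] lean -1.24
```

Request:
{"name": "move_arm", "arguments": {"deltas": [[[0,0,0,-0.002,0],[0,0,0,-0.004,0],[0,0,0,-0.007,0],[0,0,0,-0.01,0],[0,0,0,-0.013,0],[0,0,0,-0.016,0],[0,0,0,-0.019,0],[0,0,0,-0.022,0],[0,0,0,-0.025,0],[0,0,0,-0.027,0]]]}}

```text
t: 39.1
tcp_pos: [0.5249, 0.0248, 0.1554]
tool_rot: [-3.141, -0.045, -0.0]
force: [0.9, -0.4, -1.3]
gripper_width: 0.03
gripper_force: 65.1
```

```bash
python3 - <<'E'
from h import *
chk('r33',.155)
d=save('top','t33'); P=cloud(d); t=P[(P[:,:,2]>.12)&(P[:,:,2]<.17)&(d['pixels'].min(2)>120)&(abs(P[:,:,0]-.524)<.04)&(abs(P[:,:,1]-.046)<.05)]
if len(t): print(len(t),t.mean(0).round(4),t[:,2].max())
E
```

```text
t 39.10 tcp [0.5249 0.0248 0.1554] yaw 1.7 tilt 0.01 force [ 0.9 -0.4 -1.3] w 0.030 gf 65.1
stand z 0.0336 0.0337
rim 1475 y range [0.0194 0.0671] z range [0.1582 0.1614] lean 1.95
```

Request:
{"name": "move_arm", "arguments": {"deltas": [[[0,0,0,0,0],[0,0,0,0,0],[0,0,0,0,0],[0,0,0,0,0]]]}}

```text
t: 39.7
tcp_pos: [0.5248, 0.0248, 0.1552]
tool_rot: [3.141, 0.045, -0.0]
force: [-0.6, 0.5, -1.2]
gripper_width: 0.034
gripper_force: 65.1
```

```bash
python3 - <<'E'
from h import *
chk('r34',.155)
Q=cloud(dict(np.load('pics/r34.npz'))); t=Q[(abs(Q[:,:,2]-.034)<.004)&(abs(Q[:,:,0]-.53)<.1)]
print('stand y max',np.percentile(t[:,1],99.8).round(4),'=> hub y',np.percentile(t[:,1],99.8).round(4)-.08,'x edges',np.percentile(t[:,0],[.5,99.5]).round(4))
t=Q[(abs(Q[:,:,2]-.088)<.004)&(Q[:,:,1]<-.04)]; print('roll top',len(t),t.mean(0).round(4) if len(t) else '')
c=Q[(Q[:,:,2]>.095)&(Q[:,:,2]<.15)&(np.hypot(Q[:,:,0]-.524,Q[:,:,1]-.044)<.04)&(Q[:,:,0]>.53)]; print('core side min z',np.percentile(c[:,2],1) if len(c) else None)
E
```

```text
t 39.70 tcp [0.5248 0.0248 0.1552] yaw 1.7 tilt 0.00 force [-0.6  0.5 -1.2] w 0.034 gf 65.1
stand z 0.0336 0.0338
rim 1470 y range [0.0191 0.067 ] z range [0.158  0.1611] lean 1.77
stand y max 0.117 => hub y 0.037000000000000005 x edges [0.4501 0.607 ]
roll top 5839 [ 0.5352 -0.096   0.0877]
core side min z 0.09592752283116368
```

```bash
python3 -c "
from h import *
print(robot.finish_job())"
```

```text
the job is handed in; nothing more can be done
None
```

I handed the job in at about 40 s. The label roll sits on its supply spindle. The core leaned both ways, came free, and is held about 19 mm above its hub, roughly 2° off upright. The stand stayed flat but slid several millimetres along the bench. I kept the arm away from the vials but did not check them again with a camera. The hand-in call did not say whether it passed.

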